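Put the lidded pan on to keep warm

TASK

Put the lidded saucepan on to keep warm: slide it across the glass until its base stands wholly inside the printed white ring, then press the black power key all the way down and let it come up, and last turn the knurled heat dial clockwise with a fingertip until it rests in the click where its white pointer line points at the orange dot. Slide, press and turn only: never lift or tip the pan, and leave the mug, the salt shaker, the kitchen timer and the spice jar where they stand.

Things in the scene. Friction and masses are not known exactly. Their poses are not given: they have to be found in the camera images.
- hob: Portable induction hob fixed on the table: a black slab 340 mm (its x) by 260 mm (its y), whose flat top lies 56 mm above its origin (centre of its underside, on the table). Its x axis points away from the robot, its y axis to the left, z up. The near 106 mm of the top is a silver control strip with the dial (right) and the power key (left); the rest is black glass.
- zone (a point): Centre of the printed white ring on the glass, at glass height (56 mm above the table). The ring's middle radius is 82 mm, so a centred pan leaves 20 mm of glass all round. Axes as the hob's.
- pan: Loose saucepan with its lid fixed on, about 0.5 kg, standing on the glass at the left of the ring. Round steel wall of 62 mm radius, upright from 6 to 50 mm above its base, lid rim 64.5 mm radius at 50 to 54 mm, black lid knob up to 80 mm. One black handle along its own x axis, 17 mm thick, reaching 169 mm from the pan's axis, 30 to 57 mm above the base; it points to the right and away from the robot. Origin: centre of the base; z up.
- power_top (a point): Centre of the top of the round black power key, 30 mm across with a white power sign, standing 5 mm above the strip. Axes as the hob's.
- power_key (a joint): Downward travel of the power key in m: 0 up, 0.0035 fully down; it counts as pressed beyond 0.0025. Spring: about 1.5 N to start, 4 N fully down; it comes up by itself.
- dial_top (a point): On the vertical axis of the round heat dial (a dark disc 76 mm across with a knurled edge), level with its raised rim: a flat serrated ring 28 to 37 mm from the axis, 10 mm above the strip; the middle is dished 2 mm. The dial gives 3 mm when pressed (spring 2.5 N to start, 5.5 N at the stop) and turns at any depth; a fingertip pressed on the rim with 5 N (friction about 1) takes it along.
- dial_pointer (a point): Outer end of the dial's white pointer line, on the raised rim, 36 mm from its axis.
- keep_warm_dot (a point): Centre of the orange dot on the strip, 49.5 mm from the dial's axis: seen from above, 30 degrees clockwise from the hob's x axis. Four other dots are dark.
- dial (a joint): Angle of the dial in rad, growing clockwise as seen from above; it turns from 0 to 2.09 with end stops. It has five clicks (detents), at 0, 0.524, 1.047, 1.571 and 2.094, each with the pointer at a dot; the orange dot's click is 1.571. It starts in the click at 0.524 or 1.047. About 0.04 N m takes it out of a click, and beyond half-way it falls into the next by itself once it is let go.
- mug: White mug, about 92 mm wide and 95 mm high, left of the hob; leave alone. Origin: centre of its underside.
- salt: Salt shaker, 44 mm wide and 90 mm high, left of the hob; leave alone. Origin: centre of its underside.
- timer: White wind-up kitchen timer, 58 mm wide and 42 mm high, left of the hob; leave alone. Origin: centre of its underside.
- spice_jar: Square glass spice jar with a metal cap, 46 mm wide and 96 mm high, right of the hob; leave alone. Origin: centre of its underside.

How it is judged:
By the outcome, as a careful person would: the job done as asked, in the order asked, and still so for the second after the job is handed in, with the robot touching nothing.
It also fails if it takes over 48 s, if anything falls off the work surface, if the arm or the gripper's body presses on something with over 40 N, if the wrist force passes 120 N, or if a joint passes its speed limit or range.

ROBOT

A 7-joint arm with a two-finger parallel gripper is mounted at the origin on a cart in front of the work surface, level with it; the furniture and walls round the work are solid. World frame = base frame: x ahead of the robot, y to its left, z up, the work surface at z = 0. Lengths are in m, angles in rad, forces in N, time in s.
With the tool pointing down it reaches from about 0.4 to 0.875 m from the base axis. Payload 6.5 kg.
Tool frame: the origin (TCP) lies on the front face of the gripper's body, between the roots of the fingers; the fingertips stand 73 mm ahead of it and the grasp point (between the pads) lies 54 mm ahead of it; z points along the fingers, y is the line along which they close (so a half turn about z gives the same grasp; the last joint's range is limited). The gripper opens to 85 mm and grips with 20 to 120 N. Pads are 22 mm wide; open, the fingers measure 114 mm over their backs; the gripper's body (76 mm by 85 mm) begins 54 mm behind the grasp point. The pads swing forward as they close: fully open they stand 13 mm farther back than shut.
Start: joints at [-1.244, 0.536, -0.004, 1.538, 0.003, 1.067, -0.071], TCP at [0.249, 0.6, 0.304] pointing down, gripper open.
Joint ranges: [-2.7, 2.7], [-0.37, 2.16], [-1.27, 1.26], [0.24, 2.4], [-1.31, 4.45], [0.19, 1.91], [-2.76, 2.76]. Speed limits (rad/s): [2.39, 2.39, 3.14, 3.14, 3.14, 3.14, 3.14].

INTERFACE

Orientations are given as a unit quaternion [x, y, z, w].
In Python, from workcell import env gives the robot as it stands. The module is installed in compiled form; this text tells all that it offers.
- The arm moves only by the tool apply_moves, never from a script. Its argument "commands" is a list of rows, each an object of numbers: "hand": the opening, from -1 (shut) to 1 (fully open); "tx", "ty", "tz": the shift along the tool's x, y, z in m; "roll": the turn about the tool's z in degrees. In form: [{"hand": .., "tx": .., "ty": .., "tz": .., "roll": ..}, ...]. A call has 1 to 20 rows; each row shifts and turns the commanded pose from where the row before left it, along the tool's axes as they then stand; what a row does not reach is not made up. A row lasts 1/8 s, in which the tool goes at most 62.5 mm and 10.7 degrees, less where a joint would pass 70% of its speed; a pose out of reach is approached as far as the arm can. A call with a gripper value outside its range is refused whole. The fingers move at their own pace and stop on an object; "grip_force" is the grip in N (left out, the last holds). Time passes only in rows, so rows that do not move let the fingers close. It gives the time, the measured TCP pose, the force, the opening and the grip force at its end, in the units of the state.
- env.get_obs(): the state, without advancing time (a new reading comes with each control period).
- env.capture(name): name is "scene" or "top" or "wrist"; returns the picture (420x560x3 uint8, red, green, blue); there is no depth.
- env.camera_params(name): a dict with "fx", "fy", "cx", "cy" (pixels), "D" ([k1, k2, p1, p2, k3] as OpenCV has them; the pictures are not rectified), "eye" and "rotation" of the camera in the world; the wrist camera has in their place "hand_eye" (4x4, takes a point from camera to tool coordinates, whose origin is the TCP and whose axes are the flange's). Camera axes: x right, y down, z forward; pixel columns grow to the right and rows downward; lengths in m; the calibration is good to about 2 mm. A picture is of the moment at which its call begins: read the wrist's pose just before it. camera_params takes no time and is no camera call.
- env.finish_job(): hands the job in; it is judged then, once.
The state is a dict: "t": time; "joints": joint angles; "dq": joint speeds; "tau": joint torques, N m; "ee_pos": TCP position; "tcp_rot": TCP orientation; "force": force on the tool from outside, world axes, zero at the start; "moment": the same for the moment, N m; "finger_gap": opening from 0.0 (shut) to 1.0 (fully open); "grip_force": force on a finger pad.
Only numpy, scipy, OpenCV 4.12 (cv2) and the standard library are available. Lean on these libraries where they do the work, as an engineer would, in place of code of your own. Each camera call takes 0.05 s, during which the arm holds its last target. There are 200 camera calls.

## Working session

There is one attempt and no reset: what is moved stays moved. The work goes in short steps, Python scripts to look and compute and a tool call to move; the robot and the scene stay as the last step left them, time stands still between calls to the robot, and variables do not carry over. Pictures are saved under pics/ and viewed, at most 10 in all, crops included, and the job is handed in when it is done.

Besides the shell and the picture viewer there is one more tool, called after "Request:" as name(argument=value, ...), one argument or row to a line, values as JSON. apply_moves: Moves the arm, as the interface text tells. Its arguments: {"type":"object","properties":{"commands":{"type":"array","items":{"type":"object","properties":{"hand":{"type":"number"},"tx":{"type":"number"},"ty":{"type":"number"},"tz":{"type":"number"},"roll":{"type":"number"}}}},"grip_force":{"type":"number"}},"required":["commands"]}

```bash
mkdir -p pics; cat > h.py <<'E'
from workcell import env
import numpy as np, cv2
from scipy.spatial.transform import Rotation as R
def K(p): return np.array([[p['fx'],0,p['cx']],[0,p['fy'],p['cy']],[0,0,1.]])
def cam(name,obs=None):
    p=env.camera_params(name)
    if 'eye' in p:
        r=np.array(p['rotation']); 
        if r.shape!=(3,3): r=R.from_quat(r).as_matrix()
        return p,r,np.array(p['eye'])
    o=obs or env.get_obs(); T=np.eye(4); T[:3,:3]=R.from_quat(o['tcp_rot']).as_matrix(); T[:3,3]=o['ee_pos']
    M=T@np.array(p['hand_eye']); return p,M[:3,:3],M[:3,3]
def toworld(name,uv,z,obs=None):
    p,r,e=cam(name,obs); q=cv2.undistortPoints(np.array(uv,float).reshape(-1,1,2),K(p),np.array(p['D']))[:,0]
    d=np.c_[q,np.ones(len(q))]@r.T
    return e+d*((z-e[2])/d[:,2])[:,None]
def proj(name,P,obs=None):
    p,r,e=cam(name,obs); P=np.array(P,float).reshape(-1,3)
    return cv2.projectPoints(((P-e)@r).reshape(-1,1,3),np.zeros(3),np.zeros(3),K(p),np.array(p['D']))[0][:,0]
def snap(name,f):
    im=env.capture(name); cv2.imwrite('pics/'+f,im[:,:,::-1]); return im
E
python3 - <<'E'
from h import *
o=env.get_obs();print(o)
for n in('scene','top','wrist'):print(n,env.camera_params(n))
snap('top','top0.png');snap('scene','scene0.png')
E
```

```text
{'t': 0.0, 'joints': array([-1.24418909,  0.5372134 , -0.00441549,  1.53887953,  0.00257351,
        1.06732082, -0.07116006]), 'dq': array([-0.00031357,  0.00062362,  0.00057212, -0.00051569,  0.0012911 ,
        0.0004965 ,  0.00069556]), 'tau': array([ 2.09383338e-04, -5.83396912e+01,  1.04885079e+00, -2.59101927e+01,
        1.23410654e-02,  9.43850755e-03, -1.31406318e-05]), 'ee_pos': array([0.24862691, 0.60000959, 0.3029801 ]), 'tcp_rot': array([ 1.95104436e-01,  9.80782053e-01, -9.00113969e-04, -1.17165680e-04]), 'force': array([-0.5911293 ,  0.68441426, -0.0462486 ]), 'moment': array([ 0.03271596, -0.02666903,  0.00890701]), 'grip_force': 0.0, 'finger_gap': 1.001730246264131}
scene {'fx': 407.64982641197895, 'fy': 407.64982641197895, 'cx': 283.48821338320255, 'cy': 211.96377568853612, 'D': array([-0.11198569,  0.        ,  0.        ,  0.        ,  0.        ]), 'eye': array([0.2726417 , 0.42631504, 0.7446667 ]), 'rotation': array([-0.28511183,  0.89939273, -0.31680053,  0.09716679])}
top {'fx': 524.988044270156, 'fy': 524.988044270156, 'cx': 282.34628177999156, 'cy': 202.4015700722528, 'D': array([0.0578852, 0.       , 0.       , 0.       , 0.       ]), 'eye': array([ 0.33435851, -0.03251047,  1.45675935]), 'rotation': array([ 0.70986992, -0.69933915,  0.06191819, -0.05635235])}
wrist {'fx': 354.67732054923295, 'fy': 354.67732054923295, 'cx': 283.46429889111727, 'cy': 209.94422415902147, 'D': array([-0.04342473,  0.        ,  0.        ,  0.        ,  0.        ]), 'hand_eye': array([[-1.18519391e-03, -9.53433445e-01, -3.01601164e-01,
         7.57754002e-02],
       [ 9.99997604e-01, -5.74921749e-04, -2.11219823e-03,
         1.48258669e-04],
       [ 1.84044336e-03, -3.01602944e-01,  9.53431842e-01,
        -6.94438704e-02],
       [ 0.00000000e+00,  0.00000000e+00,  0.00000000e+00,
         1.00000000e+00]])}
```

View pics/top0.png

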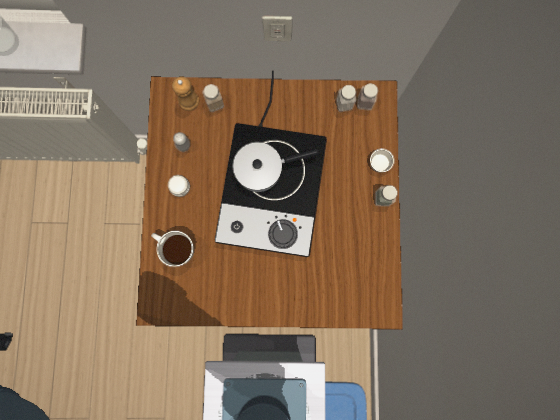

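View pics/scene0.png

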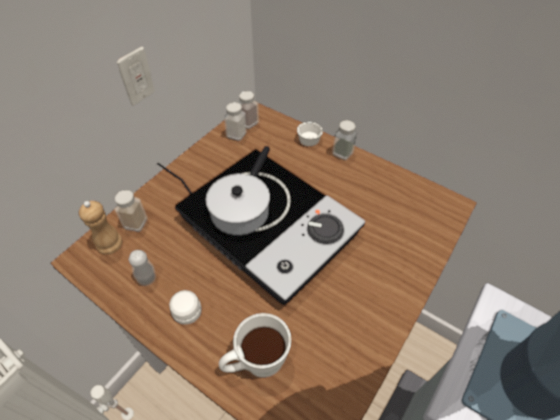

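The top view shows the hob with corners at about (236,125), (326,136), (310,256) and (216,243). The pan lid is at (257,165), the ring near (276,170), the power key at (237,227) and the dial at (283,234). The mug, timer and salt stand to the left, the spice jar to the right.

```bash
python3 - <<'E'
from h import *
w=toworld('top',[(236,125),(326,136),(310,256),(216,243),(237,227),(283,234),(276,170)],.056);print(w.round(3))
print(np.linalg.norm(w[0]-w[1]),np.linalg.norm(w[1]-w[2]))
print(toworld('top',[(257,162)],.136), toworld('top',[(315,152)],.10))
print(toworld('top',[(176,249)],.095),toworld('top',[(178,185)],.042),toworld('top',[(181,142)],.09),toworld('top',[(387,195)],.096),toworld('top',[(348,97)],.09))
t=cv2.imread('pics/top0.png')[115:265,205:340]
s=cv2.imread('pics/scene0.png')[140:310,165:375]
cv2.imwrite('pics/crop0.png',np.hstack([cv2.resize(t,None,fx=2.6,fy=2.6,interpolation=2),cv2.resize(cv2.copyMakeBorder(s,0,0,0,0,0),(int(150*2.6*210/170*.9),390),interpolation=2)]))
E
```

```text
[[ 0.786  0.089  0.056]
 [ 0.759 -0.16   0.056]
 [ 0.428 -0.117  0.056]
 [ 0.459  0.133  0.056]
 [ 0.502  0.079  0.056]
 [ 0.485 -0.045  0.056]
 [ 0.661 -0.023  0.056]]
0.2508427787545912 0.3340860361803768
[[0.6624824  0.02561036 0.136     ]] [[ 0.70130094 -0.12663549  0.1       ]]
[[0.43839977 0.23099775 0.095     ]] [[0.61740054 0.24428725 0.042     ]] [[0.72535696 0.23225486 0.09      ]] [[ 0.58856104 -0.31695984  0.096     ]] [[ 0.85979783 -0.21656599  0.09      ]]
```

View pics/crop0.png

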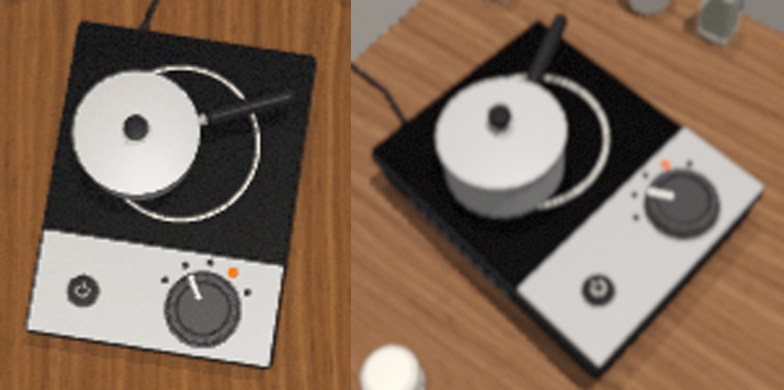

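The crop shows the pointer at the second dot, so the dial is in click 0.524 and needs 60° clockwise. The pan overlaps the left part of the ring. Next I move to a hover for a closer wrist view.

Request:
apply_moves(
  commands=[
    {"hand":0,"roll":9.65},
    {"hand":0,"roll":9.65},
    {"hand":0,"roll":9.65},
    {"hand":0,"roll":9.65},
    {"hand":0,"roll":9.65},
    {"hand":0,"roll":9.65},
    {"hand":0,"roll":9.65},
    {"hand":0,"tx":-0.0425,"ty":0.0255,"tz":-0.0075},
    {"hand":0,"tx":-0.0425,"ty":0.0255,"tz":-0.0075},
    {"hand":0,"tx":-0.0425,"ty":0.0255,"tz":-0.0075},
    {"hand":0,"tx":-0.0425,"ty":0.0255,"tz":-0.0075},
    {"hand":0,"tx":-0.0425,"ty":0.0255,"tz":-0.0075},
    {"hand":0,"tx":-0.0425,"ty":0.0255,"tz":-0.0075},
    {"hand":0,"tx":-0.0425,"ty":0.0255,"tz":-0.0075},
    {"hand":0,"tx":-0.0425,"ty":0.0255,"tz":-0.0075},
    {"hand":0,"tx":-0.0425,"ty":0.0255,"tz":-0.0075},
    {"hand":0,"tx":-0.0425,"ty":0.0255,"tz":-0.0075},
    {"hand":0,"tx":-0.0425,"ty":0.0255,"tz":-0.0075},
    {"hand":0,"tx":-0.0425,"ty":0.0255,"tz":-0.0075},
    {"hand":0,"tx":-0.0425,"ty":0.0255,"tz":-0.0075},
  ],
)

```text
invalid input at $.commands[0]: expected keys hand, tx, ty, tz, roll
```

```bash
python3 - <<'E'
from h import *
o=env.get_obs();im=snap('wrist','w1.png')
print(o['t'],o['ee_pos'],o['tcp_rot'],o['joints'],o['finger_gap'],o['force'],env.get_obs()['ee_pos'])
E
```

```text
0.1 [0.24864922 0.60006891 0.30310815] [ 1.95105182e-01  9.80782005e-01 -7.85312414e-04 -9.55020197e-05] [-1.24417029  0.53709414 -0.00444587  1.53874864  0.00260671  1.06733783
 -0.0711846 ] 0.998387000260512 [-0.60257488 -0.92181053 -0.94543921] [0.24866539 0.60012722 0.30320488]
```

View pics/w1.png

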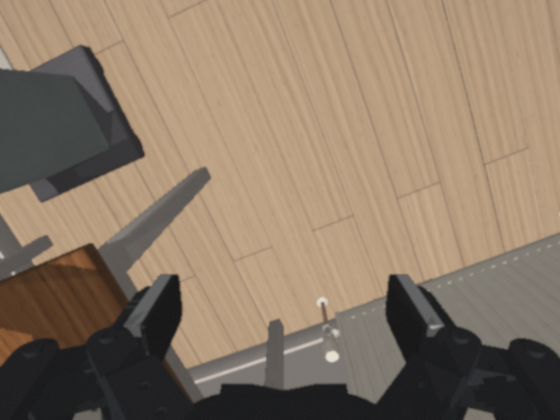

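That picture only shows the floor, because the move call was refused: every row needs all keys. The gripper's fingers fill rows below about 275, so I'll hover farther to the right.

Request:
apply_moves(
  commands=[
    {"hand":0,"tx":0,"ty":0,"tz":0,"roll":9.65},
    {"hand":0,"tx":0,"ty":0,"tz":0,"roll":9.65},
    {"hand":0,"tx":0,"ty":0,"tz":0,"roll":9.65},
    {"hand":0,"tx":0,"ty":0,"tz":0,"roll":9.65},
    {"hand":0,"tx":0,"ty":0,"tz":0,"roll":9.65},
    {"hand":0,"tx":0,"ty":0,"tz":0,"roll":9.65},
    {"hand":0,"tx":0,"ty":0,"tz":0,"roll":9.65},
    {"hand":0,"tx":-0.0485,"ty":0.0255,"tz":-0.0075,"roll":0},
    {"hand":0,"tx":-0.0485,"ty":0.0255,"tz":-0.0075,"roll":0},
    {"hand":0,"tx":-0.0485,"ty":0.0255,"tz":-0.0075,"roll":0},
    {"hand":0,"tx":-0.0485,"ty":0.0255,"tz":-0.0075,"roll":0},
    {"hand":0,"tx":-0.0485,"ty":0.0255,"tz":-0.0075,"roll":0},
    {"hand":0,"tx":-0.0485,"ty":0.0255,"tz":-0.0075,"roll":0},
    {"hand":0,"tx":-0.0485,"ty":0.0255,"tz":-0.0075,"roll":0},
    {"hand":0,"tx":-0.0485,"ty":0.0255,"tz":-0.0075,"roll":0},
    {"hand":0,"tx":-0.0485,"ty":0.0255,"tz":-0.0075,"roll":0},
    {"hand":0,"tx":-0.0485,"ty":0.0255,"tz":-0.0075,"roll":0},
    {"hand":0,"tx":-0.0485,"ty":0.0255,"tz":-0.0075,"roll":0},
    {"hand":0,"tx":-0.0485,"ty":0.0255,"tz":-0.0075,"roll":0},
    {"hand":0,"tx":-0.0485,"ty":0.0255,"tz":-0.0075,"roll":0},
  ],
)

```text
t: 2.65
ee_pos: [0.5802, -0.0318, 0.4015]
tcp_rot: [0.707, 0.707, 0.0, -0.0]
force: [0.5, 0.4, -0.0]
finger_gap: 0.498
grip_force: 0.0
```

```bash
python3 - <<'E'
from h import *
env.capture('top');env.capture('top')
o=env.get_obs();im=snap('wrist','w2.png')
import pickle;pickle.dump(o,open('o2.pkl','wb'))
print(o['t'],o['ee_pos'],o['tcp_rot'],o['joints'],o['finger_gap'],o['force'],env.get_obs()['ee_pos'])
E
```

```text
2.75 [ 0.58095253 -0.03744275  0.40229966] [ 7.10667568e-01  7.03523563e-01 -6.44241636e-04  2.40609085e-03] [-0.45920658  0.36465133  0.59172822  1.63515567 -0.21037273  1.20419017
  0.16716242] 0.4964475092081881 [ 0.236088   -0.48102773 -0.20424919] [ 0.58016095 -0.0339418   0.40154603]
```

View pics/w2.png

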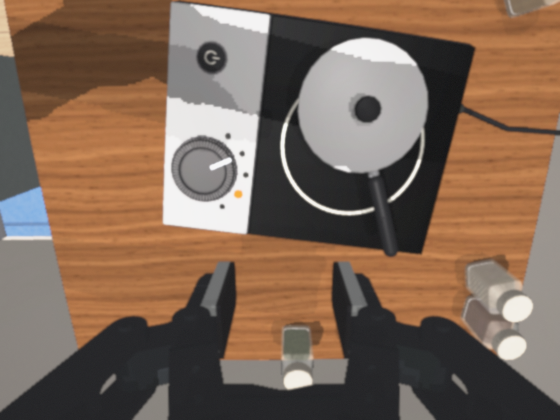

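The wrist view shows the hob corners at about (172,3), (472,46), (422,253) and (163,224). The key is at (211,57), the dial at (205,168), the orange dot at (238,194), the lid knob at (368,109) and the handle tip at (391,250). The arm was still settling, so I retake it and fit the features numerically.

```bash
python3 - <<'E'
from h import *
from scipy.optimize import least_squares
env.capture('top')
o=env.get_obs();im=snap('wrist','w3.png');o2=env.get_obs()
import pickle;pickle.dump(o,open('o3.pkl','wb'))
print(o['ee_pos'],o2['ee_pos'])
hsv=cv2.cvtColor(im,cv2.COLOR_RGB2HSV).astype(int);g=im.mean(2)
# orange dot
m=(hsv[...,1]>190)&(hsv[...,2]>180)&(hsv[...,0]<20)
ys,xs=np.nonzero(m);print('orange n',len(xs),xs.min(),xs.max(),ys.min(),ys.max())
od=toworld('wrist',[(xs.mean(),ys.mean())],.056,o)[0]
print('dot',od)
# metric ortho of plane z=.056 for x .40...82,y -.2...16 at 0.5mm
def ortho(z,src,name,ob=None):
    X,Y=np.meshgrid(np.arange(.40,.82,.0005),np.arange(-.2,.16,.0005))
    uv=proj(name,np.c_[X.ravel(),Y.ravel(),np.full(X.size,z)],ob).astype(np.float32).reshape(X.shape+(2,))
    return cv2.remap(src,uv[...,0],uv[...,1],cv2.INTER_LINEAR)
P=ortho(.056,im,'wrist',o)
cv2.imwrite('pics/ortho.png',cv2.resize(P[::-1,:,::-1],None,fx=.95,fy=.82))
cv2.imwrite('pics/ortho_full.png',P[:,:,::-1])
# corners by image fit
c=toworld('wrist',[(172,3),(472,46),(422,253),(163,224)],.056,o);print(c.round(4))
k=toworld('wrist',[(211,57),(205,168)],[.061,.066],o);print('key dial',k.round(4),'dist dot-dial',np.linalg.norm(od[:2]-k[1,:2]))
# ring fit: white thin pixels on glass
gp=P.mean(2);loc=gp-cv2.blur(gp,(31,31))
ys,xs=np.nonzero((loc>60));X=.40+xs*.0005;Y=-.2+ys*.0005
c0=np.array([.661,-.023])
for tol in(.02,.01,.006,.004):
    r=np.hypot(X-c0[0],Y-c0[1]);s=abs(r-.082)<tol
    s&=np.hypot(X-.66,Y-.026)>.075
    f=least_squares(lambda q:np.hypot(X[s]-q[0],Y[s]-q[1])-q[2],[*c0,.082],loss='soft_l1',f_scale=.001);c0=f.x[:2]
print('ring',f.x,s.sum())
print('knob',toworld('wrist',[(368,109)],.136,o),'handle tip',toworld('wrist',[(391,252)],.10,o))
E
```

```text
[ 0.57966729 -0.0313477   0.4010718 ] [ 0.5794134  -0.0297935   0.40089403]
orange n 12 238 241 198 201
dot [ 0.52694841 -0.07337407  0.056     ]
[[ 0.4639  0.1424  0.056 ]
 [ 0.7865  0.1     0.056 ]
 [ 0.7579 -0.1454  0.056 ]
 [ 0.4296 -0.1044  0.056 ]]
key dial [[ 0.5031  0.0879  0.061 ]
 [ 0.4897 -0.0321  0.066 ]] dist dot-dial 0.055612838112167925
ring [ 0.6632781  -0.01695262  0.08206451] 4866
knob [[0.65795185 0.03520467 0.136     ]] handle tip [[ 0.70311752 -0.12362007  0.1       ]]
```

View pics/ortho.png

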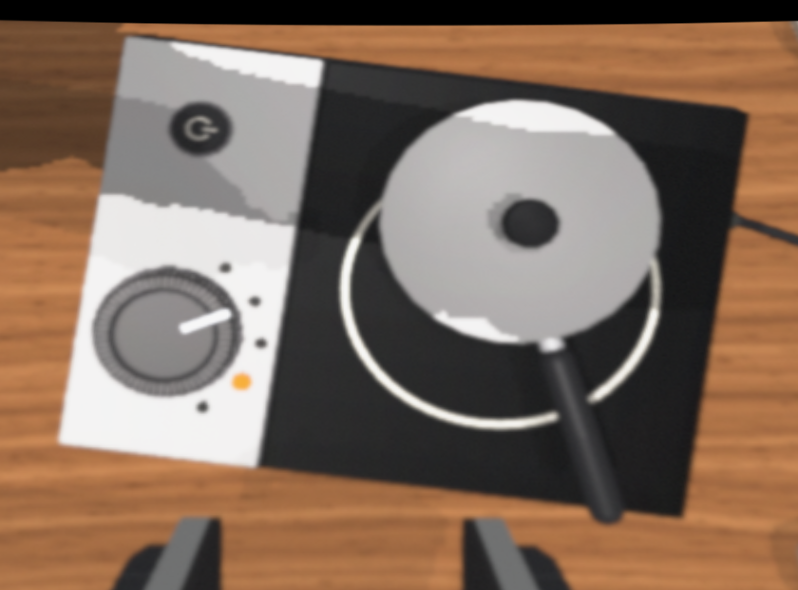

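The ortho image shows the dial at (167,331), the key at (200,129), the orange dot at (242,381) and the ring clearly. The arm had been wobbling by millimetres, so I'll let it settle and measure again, cross-checking with the top camera.

```bash
cat > meas.py <<'E'
from h import *
from scipy.optimize import least_squares
X0,Y0,S=.38,-.22,.0005
def ortho(z,src,name,ob=None):
    X,Y=np.meshgrid(np.arange(X0,.84,S),np.arange(Y0,.18,S))
    uv=proj(name,np.c_[X.ravel(),Y.ravel(),np.full(X.size,z)],ob).astype(np.float32).reshape(X.shape+(2,))
    return cv2.remap(src,uv[...,0],uv[...,1],cv2.INTER_LINEAR)
def w(xs,ys): return np.array([X0+np.asarray(xs)*S,Y0+np.asarray(ys)*S])
def circfit(X,Y,c0,r0,fixr=False,excl=None):
    for tol in(.012,.008,.005,.003):
        s=abs(np.hypot(X-c0[0],Y-c0[1])-r0)<tol
        if excl is not None: s&=np.hypot(X-excl[0],Y-excl[1])>excl[2]
        f=least_squares(lambda q:np.hypot(X[s]-q[0],Y[s]-q[1])-(r0 if fixr else q[2]),[*c0,r0],loss='soft_l1',f_scale=.001);c0=f.x[:2]
    return f.x,s.sum()
def disc(P,c,r):  # dark disc on silver: edge points fit
    g=cv2.GaussianBlur(P.mean(2).astype(np.float32),(0,0),3);gx=cv2.Sobel(g,-1,1,0);gy=cv2.Sobel(g,-1,0,1)
    m=np.hypot(gx,gy);ys,xs=np.nonzero(m>np.percentile(m,90));X,Y=w(xs,ys)
    rx,ry=X-c[0],Y-c[1];s=(gx[ys,xs]*rx+gy[ys,xs]*ry)>0
    return circfit(X[s],Y[s],np.array(c),r)
def allm(im,name,o=None,pan=(.659,.03)):
    P=ortho(.056,im,name,o);h=cv2.cvtColor(P,cv2.COLOR_RGB2HSV).astype(int)
    m=(h[...,1]>120)&(h[...,2]>150)&(h[...,0]<16)
    n,l,st,ce=cv2.connectedComponentsWithStats(m.astype(np.uint8))
    for i in range(1,n):
        if 100<st[i,4]<900:
            q=w(*ce[i])
            if np.hypot(q[0]-.525,q[1]+.075)<.03: print(' dot',q.round(4),st[i,4])
    g=P.mean(2);loc=g-cv2.blur(g,(31,31));ys,xs=np.nonzero(loc>40);X,Y=w(xs,ys)
    f,k=circfit(X,Y,np.array([.663,-.019]),.082,excl=(*pan,.078));print(' ring',f.round(4),k)
    for nm,z,c,r in(('key',.061,(.504,.084),.015),('dial',.066,(.489,-.04),.038)):
        f,k=disc(ortho(z,im,name,o),c,r);print(' ',nm,f.round(4),k)
    # lid rim z=.110
    P=ortho(.110,im,name,o);f,k=disc_l(P,pan,.0645);print('  lid',f.round(4),k)
def disc_l(P,c,r):
    return disc(255-P,c,r)
E
python3 - <<'E'
from meas import *
for i in range(5): t=env.capture('top')
o=env.get_obs();im=snap('wrist','w4.png');o2=env.get_obs()
import pickle;pickle.dump(o,open('o4.pkl','wb'))
print(o['t'],o['ee_pos'],o2['ee_pos'],o['tcp_rot'],o2['tcp_rot'])
print('wrist');allm(im,'wrist',o);print('top');allm(t,'top');print('scene');allm(env.capture('scene'),'scene')
E
```

```text
3.15 [ 0.57945207 -0.02900084  0.40129262] [ 0.57951055 -0.02923493  0.40136061] [ 7.06701801e-01  7.07511461e-01  8.99035049e-05 -2.98093822e-04] [ 7.06816359e-01  7.07397050e-01  9.30312778e-05 -2.02025118e-04]
wrist
 ring [ 0.6633 -0.0169  0.0821] 5591
  key [0.5063 0.0806 0.0159] 1692
  dial [ 0.49   -0.0407  0.0386] 4534
  lid [0.6616 0.0272 0.0644] 8531
top
 dot [ 0.5255 -0.0741] 336
 ring [ 0.6627 -0.0135  0.0856] 886
  key [0.4906 0.0212 0.015 ] 0
  dial [ 0.4861 -0.0412  0.0388] 830
  lid [0.6582 0.0256 0.0648] 2787
scene
 dot [ 0.5276 -0.0713] 141
 ring [ 0.6655 -0.0142  0.083 ] 3298
  key [0.5051 0.0846 0.0157] 1921
  dial [ 0.4865 -0.0355  0.0383] 5182
  lid [0.6625 0.0292 0.0649] 7018
```

Wrist measurements, which agree with the other cameras to about 3–4 mm:
- Ring: (0.663, -0.017), r 82
- Lid: (0.662, 0.027), r 64.4
- Key: (0.506, 0.081)
- Dial: (0.490, -0.041), r 38

So the pan has to slide about 44 mm toward -y. I'll move down to its left.

Request:
apply_moves(
  commands=[
    {"hand":0,"tx":0.04,"ty":0.021,"tz":0,"roll":0},
    {"hand":0,"tx":0.04,"ty":0.021,"tz":0,"roll":0},
    {"hand":0,"tx":0.04,"ty":0.021,"tz":0,"roll":0},
    {"hand":0,"tx":0.04,"ty":0.021,"tz":0,"roll":0},
    {"hand":0,"tx":0,"ty":0,"tz":0.042,"roll":0},
    {"hand":0,"tx":0,"ty":0,"tz":0.042,"roll":0},
    {"hand":0,"tx":0,"ty":0,"tz":0.042,"roll":0},
    {"hand":0,"tx":0,"ty":0,"tz":0.042,"roll":0},
    {"hand":0,"tx":0,"ty":0,"tz":0.042,"roll":0},
    {"hand":0,"tx":0,"ty":0,"tz":0.041,"roll":0},
    {"hand":0,"tx":0,"ty":0,"tz":0,"roll":0},
    {"hand":0,"tx":0,"ty":0,"tz":0,"roll":0},
    {"hand":0,"tx":0,"ty":0,"tz":0,"roll":0},
  ],
)

```text
t: 4.88
ee_pos: [0.6652, 0.1298, 0.1528]
tcp_rot: [0.707, 0.707, 0.002, 0.001]
force: [-1.1, 0.1, -0.0]
finger_gap: 0.495
grip_force: 0.0
```

Request:
apply_moves(
  commands=[
    {"hand":0,"tx":-0.014,"ty":-0.001,"tz":0.002,"roll":0},
    {"hand":0,"tx":-0.01,"ty":0,"tz":0,"roll":0},
    {"hand":0,"tx":-0.006,"ty":0,"tz":0,"roll":0},
    {"hand":0,"tx":-0.005,"ty":0,"tz":0,"roll":0},
    {"hand":0,"tx":-0.005,"ty":0,"tz":0,"roll":0},
    {"hand":0,"tx":-0.005,"ty":0,"tz":0,"roll":0},
    {"hand":0,"tx":-0.005,"ty":0,"tz":0,"roll":0},
    {"hand":0,"tx":-0.005,"ty":0,"tz":0,"roll":0},
    {"hand":0,"tx":-0.005,"ty":0,"tz":0,"roll":0},
    {"hand":0,"tx":-0.005,"ty":0,"tz":0,"roll":0},
    {"hand":0,"tx":-0.005,"ty":0,"tz":0,"roll":0},
    {"hand":0,"tx":-0.004,"ty":0,"tz":0,"roll":0},
    {"hand":0,"tx":0,"ty":0,"tz":0,"roll":0},
    {"hand":0,"tx":0,"ty":0,"tz":0,"roll":0},
  ],
)

```text
t: 6.62
ee_pos: [0.6627, 0.0548, 0.1482]
tcp_rot: [0.708, 0.707, -0.0, 0.0]
force: [0.6, 0.8, -0.2]
finger_gap: 0.493
grip_force: 0.3
```

```bash
python3 - <<'E'
from meas import *
t=env.capture('top');s=env.capture('scene');o=env.get_obs();print(o['t'],o['ee_pos'],o['force'],o['joints'].round(2))
cv2.imwrite('pics/ts.png',np.hstack([cv2.resize(t[110:270,190:350],(400,400),interpolation=2),cv2.resize(s[130:310,165:365],(400,400),interpolation=2)])[:,:,::-1])
E
```

```text
6.725 [0.66264141 0.05490656 0.1482283 ] [0.18676196 0.54157814 1.09417513] [-0.43  0.78  0.42  1.61 -0.4   0.83  0.15]
```

View pics/ts.png

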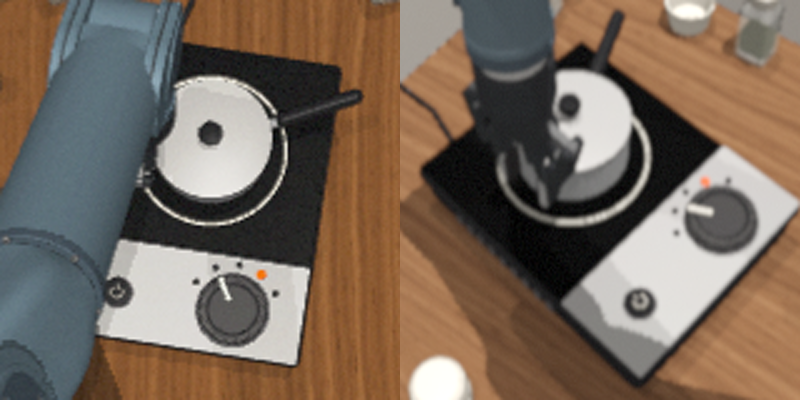

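The pan now stands nearly centred in the ring, with the handle free. I'll back off and measure.

Request:
apply_moves(
  commands=[
    {"hand":0,"tx":0.02,"ty":0,"tz":0,"roll":0},
    {"hand":0,"tx":0.02,"ty":0,"tz":0,"roll":0},
    {"hand":0,"tx":0,"ty":0,"tz":-0.05,"roll":0},
    {"hand":0,"tx":0,"ty":0,"tz":-0.05,"roll":0},
    {"hand":0,"tx":0,"ty":0,"tz":-0.05,"roll":0},
    {"hand":0,"tx":-0.031,"ty":-0.021,"tz":-0.026,"roll":0},
    {"hand":0,"tx":-0.031,"ty":-0.021,"tz":-0.026,"roll":0},
    {"hand":0,"tx":-0.031,"ty":-0.021,"tz":-0.026,"roll":0},
    {"hand":0,"tx":-0.031,"ty":-0.02,"tz":-0.025,"roll":0},
    {"hand":-1,"tx":0,"ty":0,"tz":0,"roll":0},
    {"hand":-1,"tx":0,"ty":0,"tz":0,"roll":0},
    {"hand":-1,"tx":0,"ty":0,"tz":0,"roll":0},
    {"hand":-1,"tx":0,"ty":0,"tz":0,"roll":0},
  ],
)

```text
t: 8.35
ee_pos: [0.5799, -0.0272, 0.4006]
tcp_rot: [0.707, 0.707, -0.001, -0.0]
force: [0.6, 0.2, -0.8]
finger_gap: -0.004
grip_force: 0.0
```

```bash
python3 - <<'E'
from meas import *
t=env.capture('top');t=env.capture('top')
o=env.get_obs();im=snap('wrist','w5.png');o2=env.get_obs()
print(o['t'],o['ee_pos'],o2['ee_pos'],o['tcp_rot'],o['finger_gap'])
pan=(.663,-.014)
print('wrist');allm(im,'wrist',o,pan);print('top');allm(t,'top',None,pan);print('scene');allm(env.capture('scene'),'scene',None,pan)
# pan base outline at z=.056+.006 is lower wall; draw overlay
P=ortho(.056,im,'wrist',o)
cv2.imwrite('pics/o5.png',P[::-1,:,::-1][:,:][::1])
cv2.imwrite('pics/o5s.png',cv2.resize(P[::-1,:,::-1],(690,600)))
E
```

```text
8.45 [ 0.57979812 -0.02779897  0.40086045] [ 0.57978604 -0.02797824  0.40103067] [ 7.07187123e-01  7.07026283e-01 -4.11773467e-04 -1.98542364e-04] -0.0020146982275512045
wrist
 dot [ 0.527  -0.0731] 136
 ring [ 0.6638 -0.0172  0.0824] 5979
  key [0.5063 0.0807 0.0159] 1664
  dial [ 0.4899 -0.0407  0.0386] 4639
  lid [ 0.6639 -0.0175  0.0646] 8307
top
 dot [ 0.5255 -0.0741] 334
 ring [ 0.6624 -0.0149  0.0845] 1254
  key [0.4965 0.0476 0.015 ] 0
  dial [ 0.486  -0.0409  0.0388] 758
  lid [ 0.6698 -0.0199  0.0653] 607
scene
 dot [ 0.5276 -0.0713] 142
 ring [ 0.6647 -0.0153  0.0823] 5177
  key [0.5051 0.0847 0.0157] 1856
  dial [ 0.4866 -0.0355  0.0383] 5076
  lid [ 0.6646 -0.0146  0.0649] 6132
```

View pics/o5s.png

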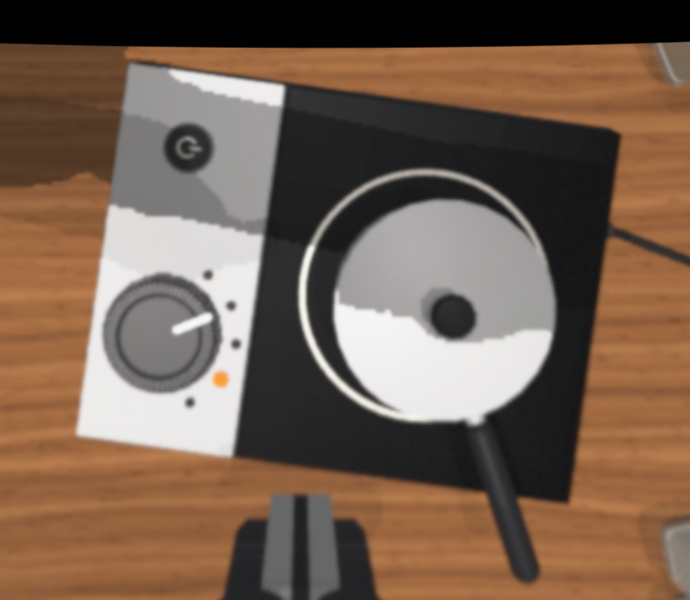

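The pan is centred on the ring: lid (0.664, -0.0175), ring (0.664, -0.017). The pointer is still at the second dot. Now the key.

Request:
apply_moves(
  commands=[
    {"hand":-1,"tx":0.0365,"ty":-0.0245,"tz":0,"roll":0},
    {"hand":-1,"tx":0.0365,"ty":-0.0245,"tz":0.02,"roll":0},
    {"hand":-1,"tx":0.0365,"ty":-0.025,"tz":0.03,"roll":0},
    {"hand":-1,"tx":0,"ty":0,"tz":0.045,"roll":0},
    {"hand":-1,"tx":0,"ty":0,"tz":0.045,"roll":0},
    {"hand":-1,"tx":0,"ty":0,"tz":0.045,"roll":0},
    {"hand":-1,"tx":0,"ty":0,"tz":0.04,"roll":0},
    {"hand":-1,"tx":0,"ty":0,"tz":0.02,"roll":0},
    {"hand":-1,"tx":0,"ty":0,"tz":0.007,"roll":0},
    {"hand":-1,"tx":0,"ty":0,"tz":0,"roll":0},
    {"hand":-1,"tx":0,"ty":0,"tz":0,"roll":0},
    {"hand":-1,"tx":0,"ty":0,"tz":0,"roll":0},
  ],
)

```text
t: 10.05
ee_pos: [0.5063, 0.0814, 0.1502]
tcp_rot: [0.707, 0.707, 0.001, 0.0]
force: [0.2, 0.4, 0.4]
finger_gap: -0.0
grip_force: 0.0
```

```bash
python3 - <<'E'
from h import *
o=env.get_obs();print(o['t'],o['ee_pos'],o['force'])
im=snap('scene','s6.png');P=proj('scene',[o['ee_pos']-[0,0,.073],[.506,.082,.061]]);print(P)
w=env.capture('wrist')
a=cv2.resize(im[220:320,220:360],(560,400),interpolation=2);cv2.imwrite('pics/c6.png',a[:,:,::-1])
E
```

```text
10.05 [0.5063373  0.0814271  0.15022695] [0.17574203 0.36759761 0.40731721]
[[285.00243554 260.02867731]
 [284.9026226  264.73854287]]
```

View pics/c6.png

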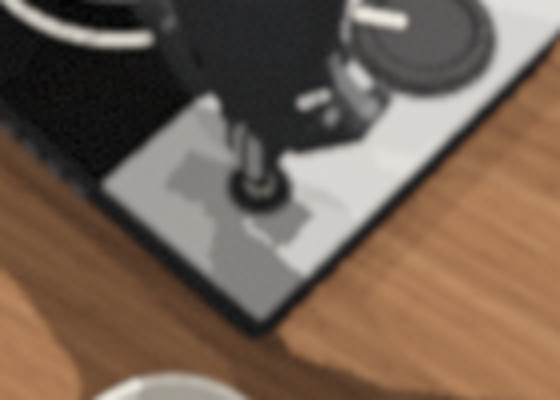

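The fingertip stands right above the key, at about (285,265) in the scene picture. I descend and feel for it.

Request:
apply_moves(
  commands=[
    {"hand":-1,"tx":0,"ty":0,"tz":0.008,"roll":0},
    {"hand":-1,"tx":0,"ty":0,"tz":0.005,"roll":0},
    {"hand":-1,"tx":0,"ty":0,"tz":0.003,"roll":0},
    {"hand":-1,"tx":0,"ty":0,"tz":0.001,"roll":0},
    {"hand":-1,"tx":0,"ty":0,"tz":0.001,"roll":0},
    {"hand":-1,"tx":0,"ty":0,"tz":0,"roll":0},
    {"hand":-1,"tx":0,"ty":0,"tz":0,"roll":0},
  ],
)

```text
t: 11.02
ee_pos: [0.5056, 0.0812, 0.1314]
tcp_rot: [0.707, 0.707, -0.0, -0.0]
force: [-1.7, -0.3, 2.9]
finger_gap: -0.002
grip_force: 1.5
```

Request:
apply_moves(
  commands=[
    {"hand":-1,"tx":0,"ty":0,"tz":0.001,"roll":0},
    {"hand":-1,"tx":0,"ty":0,"tz":0.001,"roll":0},
    {"hand":-1,"tx":0,"ty":0,"tz":0.0005,"roll":0},
    {"hand":-1,"tx":0,"ty":0,"tz":0,"roll":0},
    {"hand":-1,"tx":0,"ty":0,"tz":0,"roll":0},
  ],
)

```text
t: 11.65
ee_pos: [0.5059, 0.0812, 0.1299]
tcp_rot: [0.708, 0.707, 0.0, -0.0]
force: [-6.4, -1.0, 18.1]
finger_gap: 0.002
grip_force: 9.3
```

The key is at its stop: 18 N, with the tip at z = 0.057. I release it and go to the dial rim.

Request:
apply_moves(
  commands=[
    {"hand":-1,"tx":0,"ty":0,"tz":-0.005,"roll":0},
    {"hand":-1,"tx":0,"ty":0,"tz":-0.015,"roll":0},
    {"hand":-1,"tx":0,"ty":0,"tz":-0.022,"roll":0},
    {"hand":-1,"tx":-0.0314,"ty":-0.011,"tz":0,"roll":0},
    {"hand":-1,"tx":-0.0314,"ty":-0.011,"tz":0,"roll":0},
    {"hand":-1,"tx":-0.0314,"ty":-0.011,"tz":0,"roll":0},
    {"hand":-1,"tx":0,"ty":0,"tz":0.013,"roll":0},
    {"hand":-1,"tx":0,"ty":0,"tz":0.012,"roll":0},
    {"hand":-1,"tx":0,"ty":0,"tz":0,"roll":0},
    {"hand":-1,"tx":0,"ty":0,"tz":0,"roll":0},
    {"hand":-1,"tx":0,"ty":0,"tz":0,"roll":0},
    {"hand":-1,"tx":0,"ty":0,"tz":0,"roll":0},
  ],
)

```text
t: 13.15
ee_pos: [0.4729, -0.0128, 0.1461]
tcp_rot: [0.707, 0.707, 0.0, 0.0]
force: [-0.0, -0.0, 0.6]
finger_gap: 0.005
grip_force: 0.0
```

Request:
apply_moves(
  commands=[
    {"hand":-1,"tx":0,"ty":0,"tz":0.005,"roll":0},
    {"hand":-1,"tx":0,"ty":0,"tz":0.003,"roll":0},
    {"hand":-1,"tx":0,"ty":0,"tz":0.0015,"roll":0},
    {"hand":-1,"tx":0,"ty":0,"tz":0,"roll":0},
    {"hand":-1,"tx":0,"ty":0,"tz":0,"roll":0},
  ],
)

```text
t: 13.78
ee_pos: [0.4727, -0.0128, 0.1365]
tcp_rot: [0.707, 0.707, 0.0, -0.0]
force: [-0.5, 1.4, 3.0]
finger_gap: -0.003
grip_force: 1.8
```

Request:
apply_moves(
  commands=[
    {"hand":-1,"tx":0,"ty":0,"tz":0.0004,"roll":0},
    {"hand":-1,"tx":0.0013,"ty":0.0025,"tz":0,"roll":5},
    {"hand":-1,"tx":0.0013,"ty":0.0025,"tz":0,"roll":5},
    {"hand":-1,"tx":0.0013,"ty":0.0025,"tz":0,"roll":5},
    {"hand":-1,"tx":0.0013,"ty":0.0025,"tz":0,"roll":5},
    {"hand":-1,"tx":0.0013,"ty":0.0025,"tz":0,"roll":5},
    {"hand":-1,"tx":0.0013,"ty":0.0025,"tz":0,"roll":5},
    {"hand":-1,"tx":0.0013,"ty":0.0025,"tz":0,"roll":5},
    {"hand":-1,"tx":0.0013,"ty":0.0025,"tz":0,"roll":5},
    {"hand":-1,"tx":0.0013,"ty":0.0025,"tz":0,"roll":5},
    {"hand":-1,"tx":0.0013,"ty":0.0025,"tz":0,"roll":5},
    {"hand":-1,"tx":0.0013,"ty":0.0025,"tz":0,"roll":5},
    {"hand":-1,"tx":0.0013,"ty":0.0025,"tz":0,"roll":5},
    {"hand":-1,"tx":0,"ty":0,"tz":0,"roll":0},
    {"hand":-1,"tx":0,"ty":0,"tz":0,"roll":0},
  ],
)

```text
t: 15.65
ee_pos: [0.5051, -0.0141, 0.1361]
tcp_rot: [0.966, 0.259, 0.0, 0.001]
force: [-0.5, -4.9, 4.4]
finger_gap: -0.0
grip_force: 2.2
```

```bash
python3 - <<'E'
from h import *
o=env.get_obs();print(o['t'],o['ee_pos'],o['force'],o['tcp_rot'])
s=snap('scene','s7.png');t=snap('top','t7.png')
cv2.imwrite('pics/c7.png',np.hstack([cv2.resize(t[200:270,210:315],(390,260),interpolation=2),cv2.resize(s[190:290,265:375],(390,260)),])[:,:,::-1])
E
```

```text
15.65 [ 0.50510652 -0.01406212  0.13614533] [-0.50186022 -4.85869815  4.44243428] [9.65981684e-01 2.58608989e-01 1.42173668e-04 8.70066787e-04]
```

Request:
apply_moves(
  commands=[
    {"hand":-1,"tx":0,"ty":0,"tz":-0.005,"roll":0},
    {"hand":-1,"tx":0,"ty":0,"tz":-0.025,"roll":0},
    {"hand":-1,"tx":0,"ty":0,"tz":-0.05,"roll":0},
    {"hand":-1,"tx":0,"ty":0,"tz":-0.05,"roll":0},
    {"hand":-1,"tx":0,"ty":0,"tz":-0.05,"roll":0},
    {"hand":-1,"tx":-0.022,"ty":0.039,"tz":-0.02,"roll":0},
    {"hand":-1,"tx":-0.022,"ty":0.039,"tz":-0.02,"roll":0},
    {"hand":-1,"tx":-0.022,"ty":0.039,"tz":0,"roll":0},
    {"hand":-1,"tx":-0.022,"ty":0.039,"tz":0,"roll":0},
    {"hand":-1,"tx":0,"ty":0,"tz":0,"roll":0},
    {"hand":-1,"tx":0,"ty":0,"tz":0,"roll":0},
    {"hand":-1,"tx":0,"ty":0,"tz":0,"roll":0},
    {"hand":-1,"tx":0,"ty":0,"tz":0,"roll":0},
  ],
)

```text
t: 17.38
ee_pos: [0.5069, -0.1908, 0.3559]
tcp_rot: [0.966, 0.259, 0.0, -0.0]
force: [0.2, 0.4, -0.2]
finger_gap: 0.001
grip_force: 0.0
```

```bash
python3 - <<'E'
from h import *
o=env.get_obs();print(o['t'],o['ee_pos'],o['force'])
wr=snap('wrist','w8.png');s=snap('scene','s8.png')
cv2.imwrite('pics/c8.png',np.hstack([cv2.resize(wr,(480,360)),cv2.resize(s[130:310,165:375],(320,360))])[:,:,::-1])
E
```

```text
17.375 [ 0.506928   -0.19077053  0.35588929] [ 0.15649931  0.41115467 -0.18970732]
```

View pics/c8.png

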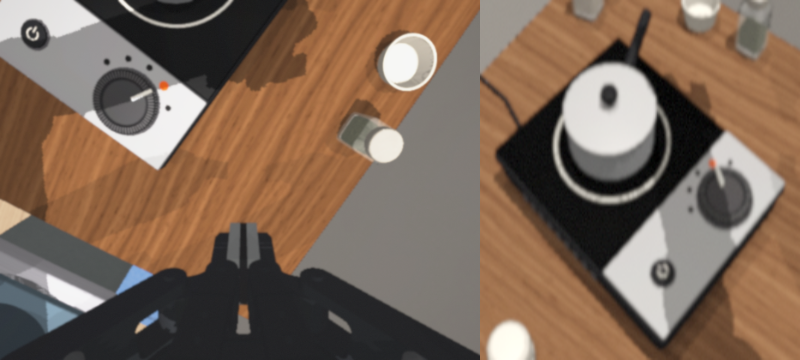

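The pointer line, from (131,100) to (153,92), heads for the orange dot at (163,86). The pan is centred in the ring and the key is up. I check the angle numerically before handing in.

```bash
python3 - <<'E'
from meas import *
o=env.get_obs();im=env.capture('wrist')
P=ortho(.066,im,'wrist',o)
f,k=disc(P,(.489,-.041),.038);c=f[:2];print('dial',f.round(4),k)
X,Y=np.meshgrid(np.arange(P.shape[1]),np.arange(P.shape[0]));W=w(X,Y);d=W-np.array(c)[:,None,None];r=np.hypot(*d)
m=(r<.034)&(P.min(2)>150);a=np.degrees(np.arctan2(d[1][m].mean(),d[0][m].mean()))
Q=ortho(.056,im,'wrist',o);h=cv2.cvtColor(Q,cv2.COLOR_RGB2HSV).astype(int)
n=(h[...,1]>120)&(h[...,2]>140)&(h[...,0]<16)&(abs(r-.05)<.012)&(W[0]>.51)
dd=np.array([W[0][n].mean(),W[1][n].mean()])-c
print('pointer',a,m.sum(),'dot',np.degrees(np.arctan2(dd[1],dd[0])),np.hypot(*dd),n.sum())
E
```

```text
dial [ 0.4904 -0.0453  0.0382] 5611
pointer -36.491179905228776 466 dot -36.67292782818021 0.04627884114778375 320
```

The pointer is at -36.5° and the dot at -36.7°, so they line up.

```bash
python3 -c "
from workcell import env
print(env.finish_job())"
```

```text
the job is handed in; nothing more can be done
None
```

The pan stands centred in the ring, the power key was pressed to its stop and released, and the dial is in the orange dot's click; the job was handed in at about 17.5 s, with no verdict returned.

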